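# Draw a ceramic membrane element out of its housing and lay it on the draining cradle

### The arm

A 6-joint arm with a two-finger parallel gripper is mounted at the origin on a cart in front of the work surface, level with it; the furniture and walls round the work are solid. World frame = base frame: x ahead of the robot, y to its left, z up, the work surface at z = 0. Lengths are in m, angles in rad, forces in N, time in s.
With the tool pointing down it reaches from about 0.4 to 0.825 m from the base axis. Payload 7 kg.
Tool frame: the origin (TCP) lies midway between the tips of the shut fingers; the grasp point (between the pads) lies arm.hold_point_z behind it (arm.hold_point_z is the distance from the TCP to the grasp point, in m); z points along the fingers, y is the line along which they close (so a half turn about z gives the same grasp; the last joint's range is limited). The gripper opens to 88 mm and grips with 3 to 60 N. Pads are 19 mm wide; open, the fingers measure 130 mm over their backs; the gripper's body (78 mm by 193 mm) begins 47 mm behind the grasp point.
Start: joints at [1.433, 0.359, 0.012, 0, -1.224, -0.288], TCP at [0.279, 0.615, 0.192] pointing down, gripper open.
Joint ranges: [-3.07, 3.07], [-1.43, 2.12], [-1.02, 1.25], [-3.03, 1.67], [-3.05, -0], [-3.03, 3.03]. Speed limits (rad/s): [2.39, 2.39, 3.01, 3.14, 3.14, 3.14].

### API

Orientations are given as [roll, pitch, yaw] about the fixed x, y, z axes, in that order (R = Rz(yaw) Ry(pitch) Rx(roll)).
In Python, from station import arm gives the robot as it stands.
- The arm moves only by the shell command python3 -m crank 'ROWS' [OPENING] [FORCE]. ROWS is JSON, a list that holds one entry, the list of rows, each a list of 4 numbers: the shift along the tool's x, y, z in units of 25 mm (1.0 is 25 mm), then the turn about the tool's z in units of 5 degrees (1.0 is 5 degrees). A call has 1 to 12 rows; each row is the pose to reach, as a shift and turn from the pose commanded when the call began, along the tool's axes at that moment; what a row does not reach only later rows make up. A row lasts 1/8 s, in which the tool goes at most 62.5 mm and 10.7 degrees, less where a joint would pass 70% of its speed; a pose out of reach is approached as far as the arm can. A call with a gripper value outside its range is refused whole. OPENING is the closure, from 0 (fully open) to 1 (shut), set as the call begins (- or left out, the last holds). The fingers move at their own pace and stop on an object; FORCE is the grip in N (left out, the last holds). Time passes only in rows, so rows that repeat a pose let the fingers close. It gives the time, the measured TCP pose, the force, the opening and the grip force at its end, in the units of the state.
- arm.get_state(): the state, without advancing time (a new reading comes with each control period).
- arm.grab_frame(name): name is "scene" or "side" or "wrist"; returns (picture, depth): 480x640x3 uint8, red, green, blue; 480x640 float32, m along the optical axis (not along the pixel's ray), 0 where there is no reading.
- arm.get_calibration(name): a dict with "mtx" (3x3 intrinsics, pixels), "R" (3x3) and "t" (3): a world point X has camera coordinates R X + t; the wrist camera has in their place "mount" (4x4, takes a point from camera to tool coordinates, whose origin is the TCP and whose axes are the flange's). Camera axes: x right, y down, z forward; pixel columns grow to the right and rows downward; lengths in m; the calibration is good to about 2 mm. A picture is of the moment at which its call begins: read the wrist's pose just before it. get_calibration takes no time and is no camera call.
- arm.job_done(): hands the job in; it is judged then, once.
Trained networks look in the newest picture that a camera, given by its name, has taken for a name from the list of things; names that differ only in an ending like _2 or _b are one class to them, and where a whole thing is asked for, a point or a joint stands for the part that bears it (a point fixed in the world has none). Each returns a list of dicts, best first, with "score" (0 to 1); they miss things now and then, are a little off and sometimes report something else, mostly with a low value. They report only what shows in the picture. A call takes as long as a camera call.
- arm.recognise(thing, camera): "extent" ([left, top, width, height] in pixels, round what is visible of it).
- arm.trace(thing, camera): "mask" (480x640 bool, what is visible of it) and "extent" ([left, top, width, height] in pixels, round what is visible of it).
The state is a dict: "t": time; "q": joint angles; "qd": joint speeds; "joint_efforts": joint torques, N m; "eef_pos": TCP position; "ee_rot": TCP orientation; "force": force on the tool from outside, world axes, zero at the start; "moment": the same for the moment, N m; "width": finger opening in m; "gripper_force": force on a finger pad.
Only numpy, scipy, OpenCV 4.12 (cv2) and the standard library are available. Lean on these libraries where they do the work, as an engineer would, in place of code of your own. Each camera call takes 0.05 s, during which the arm holds its last target. There are 200 camera calls.

### The job

Unlock the drained membrane module by turning the dark ring on top of the housing anticlockwise as far as it goes, without turning the small vent knob in its middle. Then draw the brittle membrane element straight out of the housing without forcing it, hand over hand along the pull-out rests. Once it is wholly out, lay it roughly centred in both V supports of the draining cradle and let go, neither dropping it nor shifting anything that stands around.

Things in the scene. Friction and masses are not known exactly. Their poses are not given: they have to be found in the camera images.
- module: Fixed membrane module. Aluminium base plate 64 mm wide (x), y = -286 to 274, top z = 16. Origin on the bench below the open mouth of the horizontal steel housing (32 mm tube, y = -278 to 0, bore 16 mm, axis z = 62); +y is the way the element is drawn out. Behind the ring: an upright port at y = -155 (top z = 110), a saddle at y = -215 (top z = 88), a port to +x at y = -245.
- mouth (a point): Point in the housing's open mouth (module y = 0) on the axis of the lying element, 60 mm above the bench. A flange, 45 mm in diameter, surrounds it (y = -7 to 0, top z = 85). The clear stretch for fingers astride the element runs from here to the first rest (y = 0 to 129).
- rest_1 (a point): First pull-out rest: open-topped V, 12 mm thick along y, +-21 mm wide, top z = 68, at module y = 135; this point is on the axis of the element lying in it (z = 59.5). Fingers astride the element cannot pass it. The stretch from it to the second rest (y = 141 to 249) is clear above the base plate.
- rest_2 (a point): Second pull-out rest, like the first, at module y = 255.
- ring_top (a point): Centre of the lock ring's upper face, 116 mm above the bench, on the vertical axis of ring and vent knob, at module y = -75. The dark steel ring: 46 mm in diameter, 20 mm tall (z = 96 to 116), on a 31 mm neck; the saddle under it is 50 x 44 mm, top z = 88. The black vent knob on it is 23 mm in diameter and stands 17 mm above the ring's upper face.
- lock_ring (a joint): Angle of the lock ring, rad: 0 to 0.2 at the start (locked); grows anticlockwise seen from above, to a stop at 1.35. It lifts a fork out of the element's groove: the element is free above about 0.9; fully unlocked means above 1.15. About 0.15 N m; stays where left. Turn it before drawing.
- vent_mark (a point): Outer end of the white pointer line on top of the vent knob, 10 mm from the knob's vertical axis, 134 mm above the bench. The knob turns easily and starts at any angle; it must stay as it is.
- element: Membrane element: rod 280 mm long, 12 mm in diameter, 0.1 kg, brittle; white ceramic with steel ends. Origin at its middle (centre of mass), long axis y, +y to the end that shows. Locked, its middle is at module y = -95: 45 mm stand out. 6 mm neck at its own y = 16 to 24. Slides freely, 2 mm play. Wholly out with its middle over 141 mm before the mouth; lies steadily on both rests up to 240.
- cradle: Fixed draining cradle: steel tray 50 mm wide (x), 240 mm long (y), rim 14 mm, with two grey V supports at y = -75 and 75, each 10 mm thick along y, +-22 mm wide, top z = 65. Origin on the bench below its middle. An element lying in both Vs has its axis along y at x = 0, z = 55; either end may point either way.
- bottle_te: Brown reagent bottle with white cap, 50 mm in diameter, 105 mm tall, loose bystander. Origin at the centre of its underside.
- bottle_pbs: White reagent bottle with blue cap, 56 mm in diameter, 120 mm tall, loose bystander. Origin at the centre of its underside.
- film_box: Cardboard box of sealing film, 48 x 110 x 46 mm, loose bystander beside the housing. Origin at the centre of its underside.
- lab_timer: Bench timer, 53 x 66 x 63 mm, loose bystander. Origin at the centre of its underside.
- marker_black: Black marker pen, 16 x 147 x 15 mm, lying between module and cradle, loose bystander. Origin at the centre of its underside.

How it is judged:
On the way, in this order (a step that is already met when the one before it is completed fails the run):
1. the lock ring is turned anticlockwise to its stop while the element is still in the housing (value of joint lock_ring above 1.15 rad and y of element in the frame of module below -0.08 m), for 0.1 s.
2. the element is drawn half out of the housing (y of element in the frame of module above 0.02 m), for 0.05 s.
3. the element is wholly out of the housing (y of element in the frame of module above 0.141 m), for 0.1 s.
At the end, for the whole second after the job is handed in: Element at rest in both V supports: middle within 50 mm of the cradle's along it, 5 mm across; axis 50-60 mm high, within 0.06 rad of the cradle's. Lock ring above 1.0 rad, vent pointer within 3 mm and each bystander within 30 mm of its start (y of element in the frame of cradle between -0.05 and 0.05 m and x of element in the frame of cradle between -0.005 and 0.005 m and z of element in the frame of cradle between 0.05 and 0.06 m and angle between the y axis of element and the y axis of cradle, either way round below 0.06 rad and value of joint lock_ring above 1 rad and linear speed of element below 0.01 m/s and distance of vent_mark from where it was at the start of the episode below 0.003 m and distance of each of bottle_te, bottle_pbs, film_box, lab_timer, marker_black from where it was at the start of the episode below 0.03 m); the robot touches nothing.
It fails at once if the vent knob is turned (its pointer moves more than 4 mm) (distance of vent_mark from where it was at the start of the episode above 0.004 m).
It fails at once if the element is forced against the module with more than 45 N (contact force between element and module above 45 N).
It fails at once if the element is dropped (faster than 0.5 m/s out of the fingers, or its middle below 30 mm) (height (world z) of element below 0.03 m or (contact force between the fingers and element below 0.05 N and linear speed of element above 0.5 m/s)).
It fails at once if a bystander bottle is knocked over (angle between any of bottle_te, bottle_pbs's own z axis and vertical above 0.5 rad).
It fails at once if a bystander is shoved more than 40 mm (distance of any of bottle_te, bottle_pbs, film_box, lab_timer, marker_black from where it was at the start of the episode above 0.04 m).
It also fails if it takes over 64 s, if anything falls off the work surface, if the arm or the gripper's body presses on something with over 40 N, if the wrist force passes 120 N, or if a joint passes its speed limit or range.

## Working session

There is one attempt and no reset: what is moved stays moved. The work goes in short steps, Python scripts to look and compute and a shell command to move; the robot and the scene stay as the last step left them, time stands still between calls to the robot, and variables do not carry over. Pictures are saved under pics/ and viewed, at most 10 in all, crops included, and the job is handed in when it is done.

```bash
mkdir -p pics; ls; python3 - <<'E'
from station import arm
import cv2
s=arm.get_state(); print(s, arm.hold_point_z)
for n in("scene","side"):
    p,d=arm.grab_frame(n); cv2.imwrite(f"pics/{n}0.png",p[:,:,::-1])
    print(n,arm.get_calibration(n))
    for t in("module","lock_ring","vent_mark","element","cradle","bottle_te","bottle_pbs","film_box","lab_timer","marker_black","rest_1"):
        try: print(t,[(round(r["score"],2),[int(v) for v in r["extent"]]) for r in arm.recognise(t,n)][:3])
        except Exception as e: print(t,e)
print(arm.get_calibration("wrist"))
E
```

```text
pics
{'t': 0.0, 'q': array([ 1.43312795e+00,  3.59404480e-01,  1.10473291e-02, -3.25915967e-04,
       -1.22408872e+00, -2.88102391e-01]), 'qd': array([-0.00064145, -0.00080011, -0.00016532, -0.00053317, -0.00035902,
       -0.00112602]), 'joint_efforts': array([-7.85475295e-04, -5.82718956e+01,  2.93055832e+01,  6.99716449e+00,
        6.88796034e-03, -1.61645589e-04]), 'eef_pos': array([0.27860186, 0.61422317, 0.1915107 ]), 'ee_rot': array([ 3.13992404e+00, -1.74981729e-04, -4.25881620e-01]), 'force': array([-0.04452901, -0.49802107,  0.09514309]), 'moment': array([ 0.01896813, -0.02837708, -0.03587788]), 'gripper_force': 0.0, 'width': 0.0872749471598621} 0.0188
scene {'mtx': array([[490.46273605,   0.        , 319.69519799],
       [  0.        , 490.46273605, 236.61191238],
       [  0.        ,   0.        ,   1.        ]]), 'R': array([[-0.90654033, -0.42210753,  0.0031407 ],
       [-0.17950886,  0.37876732, -0.90791623],
       [ 0.38204868, -0.82362647, -0.41913989]]), 't': array([0.47288688, 0.2666022 , 0.63229551])}
module [(0.8, [238, 203, 133, 171])]
lock_ring [(0.76, [3
[... 1203 characters left out ...]
s [(0.73, [242, 289, 36, 76])]
film_box [(0.64, [258, 363, 77, 83])]
lab_timer [(0.72, [302, 189, 27, 33])]
marker_black [(0.8, [249, 248, 19, 49])]
rest_1 [(0.72, [254, 188, 132, 222])]
{'mtx': array([[431.36837857,   0.        , 321.04143434],
       [  0.        , 431.36837857, 242.91169332],
       [  0.        ,   0.        ,   1.        ]]), 'mount': array([[ 7.97274348e-05, -9.55850130e-01, -2.93854594e-01,
         8.02650159e-02],
       [ 9.99999736e-01,  2.88432424e-04, -6.66897028e-04,
         2.96024370e-04],
       [ 7.22210804e-04, -2.93854464e-01,  9.55849901e-01,
        -1.92754100e-01],
       [ 0.00000000e+00,  0.00000000e+00,  0.00000000e+00,
         1.00000000e+00]])}
```

View both.

View pics/scene0.png

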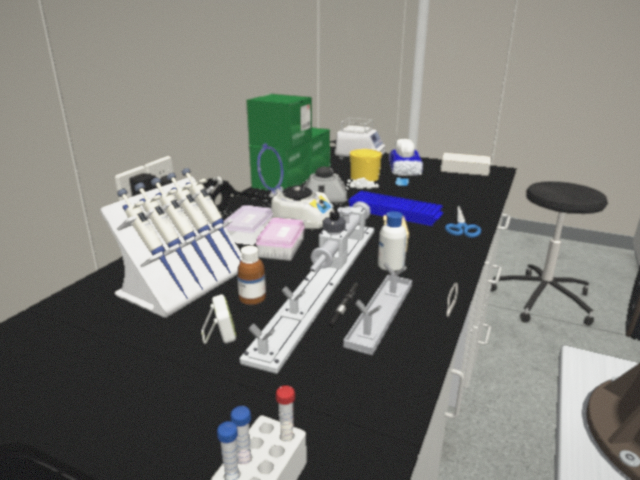

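View pics/side0.png

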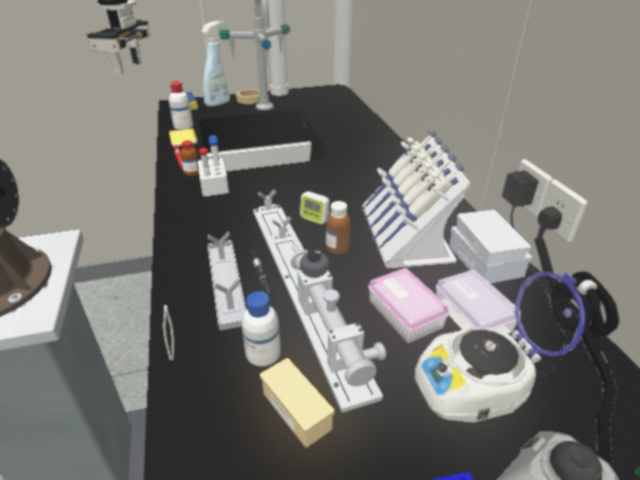

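The scene view shows the module running diagonally (ring about 334,225, rests at 290,295 and 262,340) with the cradle to its right (375,310). The side view shows the ring at (313,265), rests (268,200) and (283,225), cradle (225,280), the white bottle (260,330) beside the cradle's end, and the film box (297,400).

```bash
cat > h.py <<'E'
import numpy as np, cv2
from station import arm
from scipy.spatial.transform import Rotation as Ro
def cloud(n,d,T=None):
    c=arm.get_calibration(n);K=c["mtx"]
    v,u=np.mgrid[:480,:640]
    P=np.stack([(u-K[0,2])/K[0,0]*d,(v-K[1,2])/K[1,1]*d,d],-1)
    if n!="wrist": return (P-c["t"])@c["R"]
    M=c["mount"];s=T
    P=P@M[:3,:3].T+M[:3,3]
    return P@Ro.from_euler("xyz",s["ee_rot"]).as_matrix().T+s["eef_pos"]
def rect(P):
    return cv2.minAreaRect((P[:,:2]*1000).astype(np.float32))
E
python3 - <<'E'
from h import *
for n in("scene","side"):
    p,d=arm.grab_frame(n); X=cloud(n,d)
    for t in("module","cradle","lock_ring","vent_mark","bottle_te","bottle_pbs","film_box","lab_timer","marker_black"):
        r=arm.trace(t,n)
        if not r: print(n,t,None); continue
        for r in r[:2]:
            P=X[r["mask"]&(d>0)]
            if len(P)<5: continue
            lo,hi=np.percentile(P,[3,97],axis=0)
            print(n,t,round(r["score"],2),len(P),lo.round(3),hi.round(3),np.round(np.median(P,0),3))
            if t in("module","cradle"):
                for a,b in((.008,.024),(.05,.075)):
                    Q=P[(P[:,2]>a)&(P[:,2]<b)]
                    if len(Q)>10: print("   ",a,len(Q),rect(Q))
E
```

```text
scene module 0.85 6959 [ 0.548 -0.396  0.008] [0.618 0.112 0.115] [ 0.583 -0.114  0.018]
    0.008 4006 ((593.6072998046875, -163.15872192382812), (65.32660675048828, 561.2444458007812), 4.247893333435059)
    0.05 963 ((594.2626342773438, -163.4801025390625), (70.47724914550781, 535.1270751953125), 6.815199375152588)
scene cradle 0.59 2615 [ 0.428 -0.234  0.001] [0.477 0.003 0.058] [ 0.452 -0.093  0.005]
    0.008 606 ((453.4857482910156, -117.24321746826172), (50.981346130371094, 244.34214782714844), 0.32974907755851746)
    0.05 178 ((453.62225341796875, -116.50626373291016), (41.08921432495117, 162.24676513671875), 0.9518680572509766)
scene lock_ring 0.78 309 [ 0.576 -0.24   0.097] [ 0.619 -0.209  0.118] [ 0.592 -0.219  0.111]
scene lock_ring 0.6 6996 [ 0.548 -0.399  0.008] [0.619 0.112 0.115] [ 0.583 -0.115  0.018]
scene vent_mark None
scene bottle_te 0.97 1294 [ 0.67  -0.07   0.007] [ 0.709 -0.036  0.105] [ 0.685 -0.047  0.058]
scene bottle_te 0.33 1255 [ 0.467 -0.309  0.011] [ 0.515 -0.277  0.121] [ 0.488 -0.287  0.067]
scene bottle_pbs 0.6 1275 [ 0.466 -0.309  0.009] [ 0.514 
[... 1171 characters left out ...]
  0.12 ] [ 0.607 -0.227  0.133] [ 0.597 -0.24   0.13 ]
side bottle_te 0.6 1009 [ 0.67  -0.087  0.006] [ 0.71  -0.055  0.104] [ 0.688 -0.078  0.06 ]
side bottle_pbs 0.62 2261 [ 0.467 -0.334  0.006] [ 0.517 -0.297  0.119] [ 0.491 -0.323  0.074]
side bottle_pbs 0.16 9277 [ 0.557 -0.439  0.011] [0.638 0.083 0.115] [ 0.592 -0.307  0.045]
side film_box 0.9 3613 [ 0.485 -0.479 -0.   ] [ 0.558 -0.376  0.046] [ 0.521 -0.438  0.044]
side lab_timer 0.85 651 [0.648 0.027 0.009] [0.697 0.071 0.062] [0.672 0.046 0.038]
side marker_black 0.64 332 [ 0.513 -0.18   0.004] [ 0.528 -0.049  0.014] [ 0.52  -0.118  0.011]
side marker_black 0.64 9278 [ 0.558 -0.439  0.011] [0.639 0.085 0.115] [ 0.592 -0.308  0.046]
```

```bash
cat >> h.py <<'E'
MC=np.array([.5932,-.1645]); MY=np.deg2rad(4.15)
def mod(y,x=0):
    c,s=np.cos(MY),np.sin(MY); y=y+.006
    return MC+np.array([c*x-s*y,s*x+c*y])
def go(xy,z,yawdeg):
    s=arm.get_state(); R=Ro.from_euler("xyz",s["ee_rot"]).as_matrix()
    d=R.T@(np.array([*xy,z])-s["eef_pos"])
    dy=(yawdeg-np.degrees(s["ee_rot"][2])+180)%360-180
    print("rows: shift",np.round(d/.025,2),"turn",round(-dy/5,2), "| at",s["eef_pos"].round(4),np.degrees(s["ee_rot"]).round(2),"q6",s["q"][5].round(3))
E
python3 -c "
from h import *
print(mod(-.075),mod(0),mod(.135),mod(.255)); go(mod(-.075),.24,-150)"
```

```text
[ 0.59819338 -0.23331908] [ 0.59276579 -0.15851573] [ 0.58299613 -0.0238697 ] [0.57431199 0.09581566]
rows: shift [25.65 25.62 -1.9 ] turn 25.12 | at [0.2788 0.6147 0.1924] [180.   -0.  -24.4] q6 -0.288
```

```bash
python3 -m crank '[[[0.8,0.8,-1,1.5],[2.2,2.2,-1.9,3.5],[3.8,3.8,-1.9,5.5],[5.4,5.4,-1.9,7.5],[7,7,-1.9,9.5],[8.6,8.6,-1.9,11.5],[10.2,10.2,-1.9,13.5],[11.8,11.8,-1.9,15.5],[13.4,13.4,-1.9,17.5],[15,15,-1.9,19.5],[16.6,16.6,-1.9,21.5],[17.5,17.5,-1.9,23]]]' 0
python3 -c "
from h import *
go(mod(-.075),.24,-150)"
```

```text
t: 3.7
eef_pos: [0.497, 0.0332, 0.2402]
ee_rot: [-3.141, 0.0, -2.44]
force: [0.9, 0.5, 0.1]
width: 0.0875
gripper_force: 0.0
rows: shift [ 3.790e+00 -1.076e+01  1.000e-02] turn 2.05 | at [0.497  0.0332 0.2402] [-1.7999e+02  2.0000e-02 -1.3977e+02] q6 -1.331
```

```bash
python3 -m crank '[[[0.7,-1.8,0,1],[1.4,-4,0,2],[2.2,-6.2,0,2],[3,-8.4,0,2],[3.6,-10.2,0,2],[3.79,-10.76,0,2],[3.79,-10.76,0,2]]]'
python3 - <<'E'
from h import *
s=arm.get_state(); print(s["q"].round(3))
p,d=arm.grab_frame("wrist"); cv2.imwrite("pics/w1.png",p[:,:,::-1]); X=cloud("wrist",d,s)
for t in("lock_ring","vent_mark","module"):
    for r in arm.trace(t,"wrist")[:2]:
        P=X[r["mask"]&(d>0)]; print(t,round(r["score"],2),[int(v) for v in r["extent"]],len(P))
        if len(P)>20:
            for a,b in((.11,.121),(.126,.14),(.010,.022)):
                Q=P[(P[:,2]>a)&(P[:,2]<b)]
                if len(Q)>20: 
                    c,rad=cv2.minEnclosingCircle((Q[:,:2]*1000).astype(np.float32)); print(a,len(Q),np.round(c,1),round(rad,1),Q[:,2].mean().round(4),np.percentile(Q,[2,98],axis=0).round(4).tolist())
go(mod(-.075),.24,-150)
E
```

```text
t: 4.58
eef_pos: [0.5995, -0.231, 0.2393]
ee_rot: [3.141, -0.001, -2.609]
force: [0.4, 1.1, 0.5]
width: 0.0876
gripper_force: 0.0
[-0.065  0.282  0.008 -0.    -1.298 -0.974]
lock_ring 0.76 [287, 183, 62, 66] 2343
0.11 2106 [ 598.8 -233.7] 24.3 0.1161 [[0.5766, -0.2554, 0.1125], [0.6196, -0.213, 0.1179]]
0.126 37 [ 598.7 -233.8] 11.5 0.1321 [[0.5985, -0.2452, 0.1282], [0.6097, -0.2229, 0.134]]
vent_mark 0.89 [304, 207, 28, 32] 806
0.126 776 [ 598.4 -233.9] 11.3 0.133 [[0.588, -0.2441, 0.128], [0.6081, -0.2241, 0.135]]
module 0.56 [81, 58, 526, 269] 34989
0.11 2388 [ 600.8 -266.6] 57.2 0.1155 [[0.5767, -0.3192, 0.1101], [0.6195, -0.2131, 0.1178]]
0.126 785 [ 598.7 -233.8] 11.5 0.133 [[0.588, -0.2441, 0.1281], [0.6084, -0.2239, 0.135]]
0.01 15464 [ 586.8 -176.6] 268.6 0.0166 [[0.5498, -0.4337, 0.0143], [0.6323, 0.0558, 0.0196]]
rows: shift [ 0.13 -0.11  0.02] turn 0.14 | at [ 0.5996 -0.2292  0.2404] [-1.7999e+02  3.0000e-02 -1.4932e+02] q6 -0.974
```

View pics/w1.png

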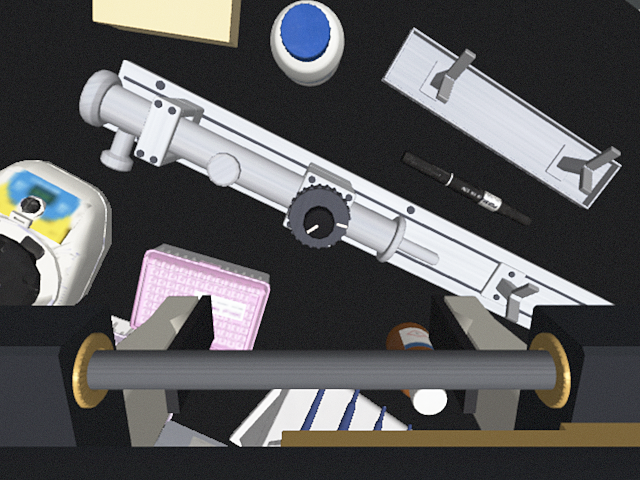

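The wrist view shows the ring (318,216) with the knob and its white pointer, the element's end (430,258), the first rest (515,290), the cradle and marker well clear; ring fits at (0.5986, −0.2338), top 0.116, as expected.

```bash
python3 -c "
from h import *
go([.5986,-.2338],.095,-150)"; python3 -m crank '[[[0.18,-0.1,0,0.1],[0.18,-0.1,0,0.1],[0.18,-0.1,0,0.1],[0.18,-0.1,0,0.1]]]' 0.2
python3 -c "
from h import *
go([.5986,-.2338],.095,-150)"
```

```text
rows: shift [ 0.13 -0.14  5.82] turn 0.14 | at [ 0.5996 -0.2292  0.2404] [-1.7999e+02  3.0000e-02 -1.4932e+02] q6 -0.974
t: 5.28
eef_pos: [0.5971, -0.2347, 0.24]
ee_rot: [-3.142, 0.0, -2.616]
force: [-0.2, -0.1, -0.4]
width: 0.0705
gripper_force: 0.0
rows: shift [-0.07  0.    5.8 ] turn 0.02 | at [ 0.5971 -0.2347  0.24  ] [-1.8000e+02  1.0000e-02 -1.4989e+02] q6 -0.974
```

```bash
python3 -m crank '[[[-0.07,0,1.2,0],[-0.07,0,2.8,0],[-0.07,0,4,0],[-0.07,0,5,0],[-0.07,0,5.6,0],[-0.07,0,5.8,0],[-0.07,0,5.8,0]]]'
python3 -m crank '[[[0,0,0,0],[0,0,0,0],[0,0,0,0],[0,0,0,0],[0,0,0,0],[0,0,0,0]]]' 1 25
python3 -c "
from h import *
go([.5986,-.2338],.095,-150)"
```

```text
t: 6.15
eef_pos: [0.599, -0.234, 0.0954]
ee_rot: [-3.141, 0.0, -2.616]
force: [0.4, 0.2, 0.7]
width: 0.0704
gripper_force: 0.0
t: 6.9
eef_pos: [0.5985, -0.2338, 0.095]
ee_rot: [3.141, -0.0, -2.616]
force: [-2.0, 0.4, 0.9]
width: 0.0201
gripper_force: 25.0
rows: shift [-0. -0. -0.] turn 0.02 | at [ 0.5985 -0.2338  0.095 ] [ 1.7998e+02 -1.0000e-02 -1.4990e+02] q6 -0.976
```

```bash
python3 - <<'E'
from h import *
a,_=arm.grab_frame("wrist"); b,_=arm.grab_frame("side")
b=cv2.resize(b[180:340,220:420],None,fx=3,fy=3)
o=np.zeros((480,800,3),np.uint8); o[:,:400]=cv2.resize(a[100:400,120:520],(400,300))[0:300].repeat(1,0) if 0 else 0
o[:300,:400]=a[100:400,120:520]; o[:480,400:]=b[:480,100:500]
cv2.imwrite("pics/w2.png",o[:,:,::-1])
E
```

```text
(no output)
```

View pics/w2.png

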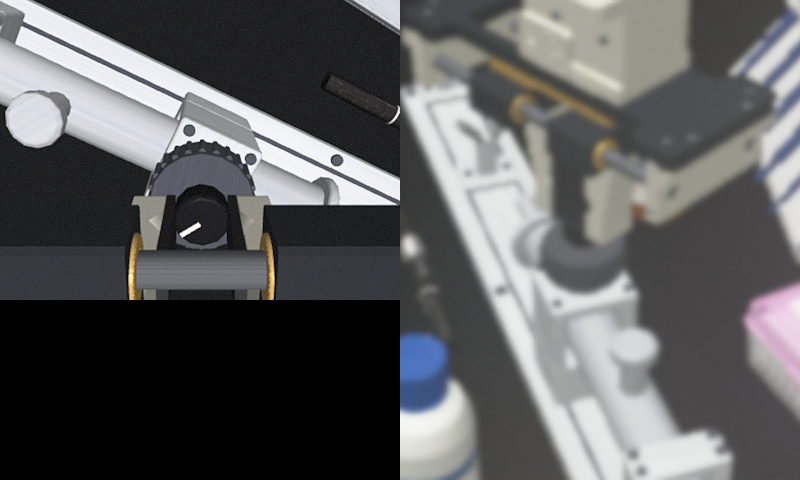

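The pads seem to have closed on the knob (crop 200,220), not on the ring; before moving on I measure where the finger tips really are.

```bash
python3 - <<'E'
from h import *
s=arm.get_state()
R=Ro.from_euler("xyz",s["ee_rot"]).as_matrix()
for n in("side","scene","wrist"):
    p,d=arm.grab_frame(n); X=cloud(n,d,s)
    T=(X-s["eef_pos"])@R*1000   # tool coords mm
    m=(d>0)&(abs(T[...,0])<14)&(abs(T[...,1])<60)&(T[...,2]<12)&(T[...,2]>-60)
    print(n)
    for a in range(-60,12,6):
        Q=T[m&(T[...,2]>=a)&(T[...,2]<a+6)]
        if len(Q)>3: h=np.histogram(Q[:,1],bins=range(-60,61,6))[0]; print(a,h)
E
```

```text
side
-60 [ 0  0  0  0  0 27  7  6  5  0  0 20  8  8  5  0  0  0  0  0]
-54 [ 0  0  0  0  0 27 11  6  3  0  0 23 14  9  2  0  0  0  0  0]
-48 [ 0  0  0  0  0 30 10  7  3  0  0 15 14 10  2  0  0  0  0  0]
-42 [ 0  0  0  0  0 21 12  5  5  6 14 32 13  5  3  0  0  0  0  0]
-36 [ 0  0  0  0  0  1  1  1  5 13 10 10  6  0  1  0  0  0  0  0]
-30 [0 0 0 0 0 0 0 0 8 8 8 0 0 0 0 0 0 0 0 0]
-24 [ 0  0  0  0  0  0 20 39 34 15  9  9 16 13  0  0  0  0  0  0]
-18 [ 0  0  0  0  0  0 37  5  0  0  0  0  0  2  0  0  0  0  0  0]
-12 [ 0  0  0  0  0  1 33  2  0  0  0  0  0  0  0  0  0  0  0  0]
-6 [ 0  0  0  0  0  0 20  4  0  0  0  0  0  0  0  0  0  0  0  0]
0 [0 0 0 0 0 3 3 1 0 0 0 0 0 0 1 0 0 0 0 0]
6 [ 0  0  0  0  0 20 35 39  9  1  0  0  0  2  5  0  0  0  0  0]
scene
-60 [ 0  0  0  0  0  0  2  1  4  0  0  0  0  3 31  0  0  0  0  0]
-54 [ 0  0  0  0  0  0  0  3  1  0  0  0  0  8 25  0  0  0  0  0]
-48 [ 0  0  0  0  0  0  0  2  3  0  0  0  0 10 21  0  0  0  0  0]
-42 [ 0  0  0  0  0  0  0  2  3  1  2  0  0  5 25  0  0  0  0  0]
-30 [ 0  0  0  0  0  0  0  0  0  0  3 13  2  0  0  0  0  0  0  0]
-24 [ 0  0  
[... 577 characters left out ...]
 0   0  39 107 115  69   0   0  87 124 113  25   0   0   0
   0   0]
-42 [  0   0   0   0   0  19  60  73 470 743 726 402  66  57  14   0   0   0
   0   0]
-36 [ 0  0  0  0  0  0  0 11 72 88 84 63  8  0  0  0  0  0  0  0]
-30 [ 0  0  0  0  0  0  0  0 28 45 49 28  0  0  0  0  0  0  0  0]
-24 [  0   0   0   0   0   0 190 312 286 172 177 295 320 160   0   0   0   0
   0   0]
-18 [ 0  0  0  0  0  2 57  2  0  0  0  0  3 54  0  0  0  0  0  0]
-12 [ 0  0  0  0  0  1 41  0  0  0  0  0  0 38  0  0  0  0  0  0]
-6 [0 0 0 0 0 0 7 0 0 0 0 0 0 8 0 0 0 0 0 0]
0 [ 0  0  0  0  0  2  0  0  0  0  0  0  1 89 57  0  0  0  0  0]
6 [  0   0   0   0   0  19   8   3   0   0   0   0   5  60 115   0   0   0
   0   0]
```

```bash
python3 -m crank '[[[0,0,0,0],[0,0,0,0],[0,0,0,0],[0,0,0,0],[0,0,0,0],[0,0,-1,0],[0,0,-3,0],[0,0,-5,0],[0,0,-6,0],[0,0,-6,0],[0,0,-6,0]]]' 0.2
python3 - <<'E'
from h import *
s=arm.get_state(); print(s["q"].round(3))
R=Ro.from_euler("xyz",s["ee_rot"]).as_matrix()
for n in("side","scene","wrist"):
    p,d=arm.grab_frame(n); X=cloud(n,d,s)
    if n=="side": cv2.imwrite("pics/s3.png",cv2.resize(p[100:340,180:440],None,fx=2.3,fy=2.3)[:,:,::-1])
    T=(X-s["eef_pos"])@R*1000
    m=(d>0)&(abs(T[...,0])<25)&(abs(T[...,1])<70)&(T[...,2]<40)&(T[...,2]>-120)
    print(n)
    for a in range(-120,40,8):
        Q=T[m&(T[...,2]>=a)&(T[...,2]<a+8)]
        if len(Q)>3: h=np.histogram(Q[:,1],bins=range(-70,71,10))[0]; print(a,h,np.percentile(Q[:,0],[5,95]).round())
E
```

```text
t: 8.52
eef_pos: [0.5981, -0.2337, 0.2442]
ee_rot: [3.141, -0.001, -2.616]
force: [-0.5, -0.1, -0.7]
width: 0.0699
gripper_force: 0.0
[-0.069  0.279  0.016 -0.    -1.308 -0.976]
side
-120 [ 0  0  0  0  0  1  0  0  0  0 37 15  0  0] [ 5. 25.]
-112 [ 0  0  0  0  0  0  0  0  0  0 38 18  0  0] [-8. 14.]
-104 [ 0  0  0  0  0  0  0  0  0  0 26 25  0  0] [-12.  20.]
-96 [ 0  8  3  0  0  0  0  0  0  0 21 29 13  0] [ 1. 14.]
-88 [ 0 18 27  6  0  0  0  0  0  0 38 42 16  0] [-7. 12.]
-80 [ 0 45 32 12  0  0  0  0  0  0 70 35 13  0] [-8. 12.]
-72 [ 0 60 31 13  0  0  0  0  0  0 65 25  7  0] [-8. 12.]
-64 [ 0 50 26 10  0  0  0  0  0  0 58 24  6  0] [-8. 12.]
-56 [ 0 37 49 14  0  0  0  0  0  0 64 25  5  0] [-9. 12.]
-48 [ 0 24 57 12  0  0  0  0  0  0 57 22  5  0] [-8. 12.]
-40 [ 0  9 38  8  0  0  0  0  0  0 53 14  0  0] [-8. 12.]
scene
-96 [ 0  0  0  0  0  0  0  0  0  0  0  0 41  4] [-11.   9.]
-88 [ 0  0  0  0  0  0  0  0  0  0  3  1 58  0] [-12.   9.]
-80 [ 0  0  1 10  0  0  0  0  0  0  2  2 53  0] [-12.   9.]
-72 [ 0  2  3 15  0  0  0  0  0  0  4  2 55  0] [-12.  10.]
-64 [ 0  1  6 13  0  0  0  0
[... 314 characters left out ...]
 0   0   0   0   0   0 613   0   0   0] [ 4. 18.]
-104 [  0   0   7 738   0   0   0   0   0   0 539   0   0   0] [-3. 13.]
-96 [  0   0   0 594   0   0   0   0   0   0 457   0   0   0] [-9.  7.]
-88 [  0   0   0 613   0   0   0   0   0   0 610   1   0   0] [-10.   1.]
-80 [  0  68 375 268   0   0   0   0   0   0 314 369  40   0] [-8. 12.]
-72 [  0 118 368 284   0   0   0   0   0   0 303 373  85   0] [ 6. 12.]
-64 [  0  58 328 271   0   0   0   0   0   0 278 363  29   0] [ 2. 11.]
-56 [  0  34 346 333   0   0   0   0   0   0 370 312  15   0] [-2. 12.]
-48 [  0  27 232 347   0   0   0   0   0   0 372 230  14   0] [-6. 11.]
-40 [  0   4  45 193   0   0   0   0   0   0 188  45   1   0] [-8. 11.]
```

View pics/s3.png

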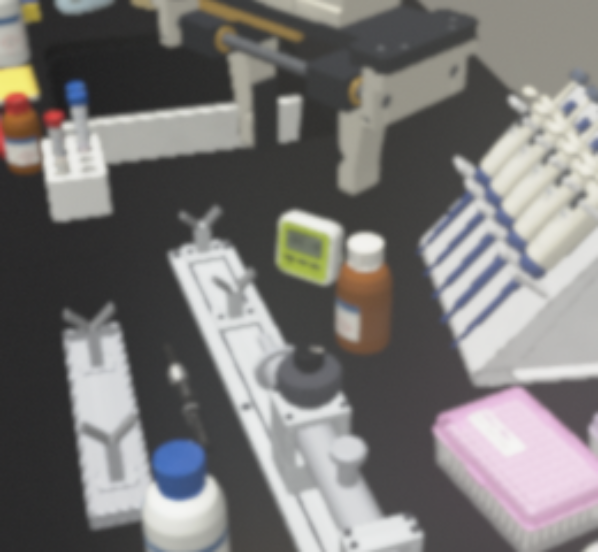

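The picture shows the gripper (360,190 = finger tip) clearly higher than reported: both cameras put the finger tips about 35 mm short of the reported TCP, which explains the knob-top grip. The knob pointer looks unchanged. I check both precisely and go lower accordingly.

```bash
python3 - <<'E'
from h import *
s=arm.get_state();R=Ro.from_euler("xyz",s["ee_rot"]).as_matrix()
for n in("wrist","side","scene"):
    p,d=arm.grab_frame(n); X=cloud(n,d,s); T=(X-s["eef_pos"])@R*1000
    for sg in(1,-1):
        m=(d>0)&(abs(T[...,0])<25)&(T[...,1]*sg<65)&(T[...,1]*sg>25)&(T[...,2]<20)&(T[...,2]>-80)
        Q=T[m]; print(n,sg,"tip z",np.percentile(Q[:,2],[95,98,99.5]).round(1),"y inner",np.percentile(Q[:,1]*sg,[2,98]).round(1),"x",np.percentile(Q[:,0],[1,99]).round(1))
    if n=="wrist":
        r=arm.trace("vent_mark","wrist")
        m=r[0]["mask"]&(p.min(-1)>120)&(X[...,2]>.12); print(X[m].mean(0), m.sum(), X[r[0]["mask"]].mean(0))
go([.5986,-.2338],.062,-150)
E
```

```text
wrist 1 tip z [-39.  -36.9 -34.9] y inner [34.5 50.9] x [-8.8 11.8]
wrist -1 tip z [-39.1 -36.7 -35.1] y inner [35.3 51.7] x [-8.8 11.8]
[ 0.60423906 -0.23617893  0.13416652] 43 [ 0.59740473 -0.23439698  0.13301848]
side 1 tip z [-36.9 -34.5 -33.2] y inner [34.5 52.8] x [-10.2  12.1]
side -1 tip z [-38.1 -36.  -35.1] y inner [34.8 55. ] x [-10.8  12.2]
scene 1 tip z [-38.3 -36.2 -35.8] y inner [42.8 56.9] x [-12.2   9.9]
scene -1 tip z [-38.2 -36.8 -36.1] y inner [33.2 45.7] x [-12.2  -4.6]
rows: shift [-0.01 -0.01  7.29] turn 0.02 | at [ 0.5984 -0.2339  0.2443] [ 1.7997e+02 -5.0000e-02 -1.4990e+02] q6 -0.976
```

```bash
python3 -m crank '[[[0,0,1.2,0],[0,0,3,0],[0,0,4.6,0],[0,0,5.8,0],[0,0,6.7,0],[0,0,7.2,0],[0,0,7.35,0],[0,0,7.35,0]]]'
python3 -m crank '[[[0,0,0,0],[0,0,0,0],[0,0,0,0],[0,0,0,0],[0,0,0,0],[0,0,0,0]]]' 1 30
```

```text
t: 9.88
eef_pos: [0.599, -0.234, 0.0618]
ee_rot: [-3.141, 0.001, -2.616]
force: [-0.4, -0.3, 0.1]
width: 0.0703
gripper_force: 0.0
t: 10.62
eef_pos: [0.5986, -0.2337, 0.0616]
ee_rot: [-3.142, 0.0, -2.616]
force: [-1.5, 4.0, 5.9]
width: 0.0453
gripper_force: 30.0
```

```bash
python3 -m crank '[[[0,0,0,-1],[0,0,0,-2.5],[0,0,0,-4],[0,0,0,-5.5],[0,0,0,-7],[0,0,0,-8.5],[0,0,0,-10],[0,0,0,-11.5],[0,0,0,-12.8],[0,0,0,-13.6],[0,0,0,-13.6]]]'
python3 -c "
from h import *
s=arm.get_state();print(s['moment'],s['force'],s['q'][5],s['width'])"
python3 -m crank '[[[0,0,0,-0.6],[0,0,0,-1.2],[0,0,0,-1.8],[0,0,0,-2.2],[0,0,0,-2.2]]]'
python3 -c "
from h import *
s=arm.get_state();print(s['moment'],s['force'],s['q'][5],s['width'])
p,d=arm.grab_frame('wrist');r=arm.trace('vent_mark','wrist');X=cloud('wrist',d,s)
for r in r:
  m=r['mask']&(p.min(-1)>120)&(X[...,2]>.12); print(X[m].mean(0), m.sum())"
```

```text
t: 12.0
eef_pos: [0.5989, -0.2339, 0.0616]
ee_rot: [-3.141, -0.0, -1.43]
force: [-0.7, 2.5, 5.7]
width: 0.0454
gripper_force: 30.0
[ 1.02650082  0.40286843 -0.55763367] [-0.70097536  2.53478594  5.70219761] 0.21040540140986333 0.0454084587123006
t: 12.62
eef_pos: [0.5991, -0.2343, 0.0613]
ee_rot: [-3.141, -0.001, -1.238]
force: [1.8, -1.5, -0.1]
width: 0.045
gripper_force: 30.0
[-0.63175482 -0.90696068 -0.85472116] [ 1.82265671 -1.53860392 -0.10429189] 0.40197962620462707 0.04504593182255516
[nan nan nan] 0<string>:6: RuntimeWarning: Mean of empty slice.
  ret = um.true_divide(
```

```bash
python3 -m crank '[[[0,0,0,0],[0,0,0,0],[0,0,0,0],[0,0,0,0],[0,0,-1,0],[0,0,-2.5,0],[0,0,-4.5,0],[0,0,-6,0],[0,0,-6.5,0],[0,0,-6.5,0],[0,0,-6.5,0]]]' 0.3
python3 - <<'E'
from h import *
s=arm.get_state()
p,d=arm.grab_frame("wrist"); X=cloud("wrist",d,s); cv2.imwrite("pics/w4.png",p[:,:,::-1])
r=arm.trace("vent_mark","wrist")
for q in r[:1]:
    m=q["mask"]&(p.min(-1)>120)&(X[...,2]>.12); print("mark",X[m].mean(0),m.sum())
c,sn=np.cos(MY),np.sin(MY)
D=X[...,:2]-mod(0); mx=D[...,0]*c+D[...,1]*sn; my=-D[...,0]*sn+D[...,1]*c
z=X[...,2]
for a,b in((.004,.02),(.02,.04),(.04,.055)):
    m=(d>0)&(abs(mx)<.012)&(my>a)&(my<b)&(z>.058)&(z<.075)
    if m.sum(): print("elem",a,m.sum(),mx[m].mean().round(4),np.percentile(mx[m],[3,97]).round(4),z[m].max().round(4),my[m].max().round(4))
m=(d>0)&(z>.010)&(z<.021)&(abs(mx)<.05)&(my>-.29)&(my<.28)
print("plate",rect(X[m]),m.sum())
for n in (.135,.255):
    m=(d>0)&(z>.03)&(z<.075)&(abs(mx)<.03)&(abs(my-n)<.02); 
    if m.sum()>10: print("rest",n,m.sum(),np.percentile(mx[m],[2,98]).round(4),np.percentile(my[m],[2,98]).round(4))
go(mod(.026),.13,-85.85)
E
```

```text
t: 14.1
eef_pos: [0.5978, -0.2336, 0.222]
ee_rot: [3.139, 0.001, -1.237]
force: [-1.0, 0.3, 0.3]
width: 0.0614
gripper_force: 0.0
mark [ 0.60403038 -0.23616656  0.13415594] 50
elem 0.004 178 0.0009 [-0.0047  0.0062] 0.0681 0.0198
elem 0.02 269 0.0008 [-0.0048  0.0063] 0.0683 0.04
elem 0.04 24 0.0012 [-0.003   0.0057] 0.0669 0.0439
plate ((595.2962646484375, -184.99537658691406), (64.17843627929688, 458.1606140136719), 4.2212724685668945) 10766
rest 0.135 716 [-0.0181  0.0193] [0.1272 0.139 ]
rows: shift [-3.91 -1.07  3.68] turn 2.99 | at [ 0.5979 -0.2337  0.222 ] [ 1.7986e+02  8.0000e-02 -7.0900e+01] q6 0.403
```

View pics/w4.png

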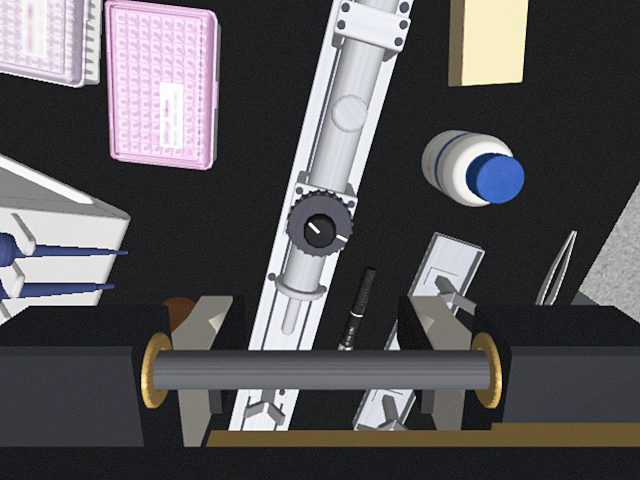

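The picture shows the ring's pointer turned well round (342,237) while the knob's white line (314,228) is unchanged (0.2 mm measured); element end at (288,330) in line with the axis.

```bash
sed -i 's/.5932,-.1645/.5939,-.1645/; s/4.15)/4.2)/' h.py
python3 -m crank '[[[-1.2,-0.3,0,1],[-2.8,-0.8,0.5,2.4],[-3.8,-1.04,1.5,2.98],[-3.85,-1.04,3,2.98],[-3.85,-1.04,3,2.98],[-3.85,-1.04,3,2.98]]]' 0.45
python3 -c "
from h import *
go(mod(.024),.012,-85.8)"
```

```text
t: 14.95
eef_pos: [0.5923, -0.1349, 0.1495]
ee_rot: [-3.141, -0.001, -1.497]
force: [1.5, -0.8, 1.3]
width: 0.0484
gripper_force: 0.0
rows: shift [-0.02  0.02  5.5 ] turn 0.0 | at [ 0.5923 -0.1349  0.1495] [-1.7998e+02 -4.0000e-02 -8.5790e+01] q6 -0.025
```

```bash
python3 -m crank '[[[0,0,1,0],[0,0,2.4,0],[0,0,3.8,0],[0,0,4.8,0],[0,0,5.4,0],[0,0,5.5,0],[0,0,5.5,0]]]'
python3 -m crank '[[[0,0,0,0],[0,0,0,0],[0,0,0,0],[0,0,0,0],[0,0,0,0],[0,0,0,0]]]' 1 10
python3 -c "
from h import *
go(mod(.108),.012,-85.8)"
```

```text
t: 15.82
eef_pos: [0.5926, -0.1346, 0.0123]
ee_rot: [-3.14, -0.0, -1.497]
force: [-0.1, 0.2, 0.5]
width: 0.0482
gripper_force: 0.0
t: 16.58
eef_pos: [0.5917, -0.1344, 0.0113]
ee_rot: [-3.141, -0.0, -1.497]
force: [-1.1, 0.5, 1.1]
width: 0.0119
gripper_force: 10.0
rows: shift [-3.35  0.   -0.03] turn 0.0 | at [ 0.5917 -0.1344  0.0113] [-179.99   -0.    -85.79] q6 -0.025
```

```bash
python3 -m crank '[[[-0.1,0,0,0],[-0.3,0,0,0],[-0.5,0,0,0],[-0.5,0,0,0]]]'
python3 -m crank '[[[-0.3,0,0,0],[-0.7,0,0,0],[-1.2,0,0,0],[-1.7,0,0,0],[-2.2,0,0,0],[-2.6,0,0,0],[-2.8,0,0,0],[-2.85,0,0,0],[-2.85,0,0,0]]]'
python3 - <<'E'
from h import *
go(mod(.022),.012,-85.8)
for n in("scene","side"):
    p,d=arm.grab_frame(n)
    X=cloud(n,d); c,sn=np.cos(MY),np.sin(MY)
    D=X[...,:2]-mod(0); mx=D[...,0]*c+D[...,1]*sn; my=-D[...,0]*sn+D[...,1]*c; z=X[...,2]
    m=(d>0)&(abs(mx)<.007)&(my>.0)&(my<.3)&(z>.061)&(z<.07); print(n,m.sum(),np.histogram(my[m],bins=np.arange(0,.31,.01))[0],z[m].mean())
E
```

```text
t: 17.08
eef_pos: [0.5907, -0.1213, 0.0112]
ee_rot: [-3.142, 0.0, -1.497]
force: [-0.5, 2.3, 1.9]
width: 0.0116
gripper_force: 10.0
t: 18.2
eef_pos: [0.5855, -0.0509, 0.0112]
ee_rot: [-3.142, 0.0, -1.498]
force: [0.0, 0.7, 0.3]
width: 0.0117
gripper_force: 10.0
rows: shift [ 3.44 -0.   -0.03] turn -0.0 | at [ 0.5855 -0.0509  0.0112] [-1.80e+02  1.00e-02 -8.58e+01] q6 -0.172
scene 70 [ 0  0  0  0  0  0  0  0  0  5 10 26 28  1  0  0  0  0  0  0  0  0  0  0
  0  0  0  0  0  0] 0.0650511806839761
side 164 [ 0  1 15 18 17 16 15 15 14 21 19  9  4  0  0  0  0  0  0  0  0  0  0  0
  0  0  0  0  0  0] 0.06372117940899129
```

```bash
python3 -m crank '[[[-0.1,0,0,0],[-0.2,0,0,0],[-0.2,0,0,0]]]'
python3 -m crank '[[[0,0,0,0],[0,0,0,0],[0,0,0,0],[0.5,0,0,0],[1.5,0,0,0],[2.6,0,0,0],[3.4,0,0,0],[3.64,0,0,0],[3.64,0,0,0],[3.64,0,0,0]]]' 0.65
python3 -c "
from h import *
go(mod(.022),.012,-85.8)"
python3 -m crank '[[[0,0,0,0],[0,0,0,0],[0,0,0,0],[0,0,0,0]]]' 1 10
```

```text
t: 18.68
eef_pos: [0.5851, -0.0458, 0.0112]
ee_rot: [3.142, 0.0, -1.497]
force: [-0.4, 0.2, 0.5]
width: 0.0117
gripper_force: 10.0
t: 19.92
eef_pos: [0.5918, -0.1362, 0.0112]
ee_rot: [-3.142, 0.0, -1.497]
force: [-0.3, 0.6, 0.2]
width: 0.0308
gripper_force: 0.0
rows: shift [ 0.01  0.   -0.03] turn 0.01 | at [ 0.5918 -0.1362  0.0112] [-180.      0.    -85.77] q6 -0.021
t: 20.42
eef_pos: [0.5919, -0.1364, 0.0112]
ee_rot: [-3.142, 0.0, -1.497]
force: [-0.7, 1.4, 1.0]
width: 0.0114
gripper_force: 10.0
```

```bash
python3 -m crank '[[[-0.2,0,0,0],[-0.5,0,0,0],[-1,0,0,0],[-1.5,0,0,0],[-2,0,0,0],[-2.5,0,0,0],[-3,0,0,0],[-3.4,0,0,0],[-3.6,0,0,0],[-3.64,0,0,0],[-3.64,0,0,0]]]'
python3 -m crank '[[[0,0,0,0],[0,0,0,0],[0,0,0,0],[0.5,0,0,0],[1.5,0,0,0],[2.6,0,0,0],[3.4,0,0,0],[3.64,0,0,0],[3.64,0,0,0],[3.64,0,0,0]]]' 0.65
python3 - <<'E'
from h import *
go(mod(.022),.012,-85.8)
for n in("scene","side"):
    p,d=arm.grab_frame(n)
    X=cloud(n,d); c,sn=np.cos(MY),np.sin(MY)
    D=X[...,:2]-mod(0); mx=D[...,0]*c+D[...,1]*sn; my=-D[...,0]*sn+D[...,1]*c; z=X[...,2]
    m=(d>0)&(abs(mx)<.007)&(my>.0)&(my<.35)&(z>.060)&(z<.07); print(n,m.sum(),np.histogram(my[m],bins=np.arange(0,.36,.01))[0],z[m].mean())
E
```

```text
t: 21.8
eef_pos: [0.5851, -0.0461, 0.0112]
ee_rot: [3.142, 0.0, -1.498]
force: [0.8, 0.1, -0.5]
width: 0.0112
gripper_force: 10.0
t: 23.05
eef_pos: [0.5918, -0.1362, 0.0112]
ee_rot: [3.142, 0.0, -1.497]
force: [0.5, 0.1, 0.3]
width: 0.0304
gripper_force: 0.0
rows: shift [ 0.01 -0.   -0.03] turn 0.01 | at [ 0.5918 -0.1362  0.0112] [180.     0.   -85.77] q6 -0.021
scene 480 [12 15 17 18 18 16 20 17 19 20 14 21 24 23 19 25 26 23 29 28 23 29 24  0
  0  0  0  0  0  0  0  0  0  0  0] 0.06404461108078179
side 90 [ 0  0 15 16 18  6  1  0  0  0  0  0  0  0  0  0  0  0  0  9 12 12  1  0
  0  0  0  0  0  0  0  0  0  0  0] 0.0629299214374612
```

```bash
python3 -m crank '[[[0,0,0,0],[0,0,0,0],[0,0,0,0],[0,0,0,0]]]' 1 10
python3 -m crank '[[[-0.2,0,0,0],[-0.5,0,0,0],[-1,0,0,0],[-1.5,0,0,0],[-2,0,0,0],[-2.5,0,0,0],[-3,0,0,0],[-3.4,0,0,0],[-3.6,0,0,0],[-3.64,0,0,0],[-3.64,0,0,0]]]'
python3 -m crank '[[[0,0,0,0],[0,0,0,0],[0,0,0,0],[0,0,-0.8,0],[0,0,-2,0],[0,0,-3,0],[0,0,-4,0],[0,0,-4,0],[0,0,-4,0]]]' 0.6
python3 - <<'E'
from h import *
for n in("scene","side"):
    p,d=arm.grab_frame(n)
    X=cloud(n,d); c,sn=np.cos(MY),np.sin(MY)
    D=X[...,:2]-mod(0); mx=D[...,0]*c+D[...,1]*sn; my=-D[...,0]*sn+D[...,1]*c; z=X[...,2]
    m=(d>0)&(abs(mx)<.007)&(my>.0)&(my<.35)&(z>.060)&(z<.07); print(n,m.sum(),np.histogram(my[m],bins=np.arange(0,.36,.01))[0],z[m].mean(),mx[m].mean(), np.percentile(my[m],[1,99]))
go(mod(.177),.1112,-85.8)
E
```

```text
t: 23.65
eef_pos: [0.5919, -0.1365, 0.0112]
ee_rot: [-3.141, 0.0, -1.497]
force: [0.2, 1.4, 0.8]
width: 0.0113
gripper_force: 10.0
t: 25.02
eef_pos: [0.5851, -0.046, 0.0112]
ee_rot: [3.142, 0.0, -1.498]
force: [-0.2, 0.7, 0.1]
width: 0.0114
gripper_force: 10.0
t: 26.15
eef_pos: [0.5847, -0.0459, 0.1108]
ee_rot: [3.141, 0.0, -1.498]
force: [-0.6, -0.6, -0.3]
width: 0.0351
gripper_force: 0.0
scene 730 [ 0  0  0  6 19 15 19 19 22 19 17 20 20 22 22 23 21 22 30 18 29 31 29 31
 31 33 35 34 35 37 39 32  0  0  0] 0.0639234814257533 -0.0017347578109050952 [0.0411543  0.31453682]
side 314 [ 0  0  0 14 18 15 17 12 17 13 16 11 14 15 13 13 12 14 10 10 10 13 12 10
  6  3  2  4  6  4  9  1  0  0  0] 0.06280425784722503 -0.002163371081035086 [0.03585644 0.30702268]
rows: shift [-2.57 -0.03 -0.04] turn -0.0 | at [ 0.5845 -0.046   0.1103] [179.91  -0.   -85.81] q6 -0.181
```

```bash
python3 -m crank '[[[-0.6,-0.03,0,0],[-1.6,-0.03,0,0],[-2.4,-0.03,0,0],[-2.58,-0.03,0,0],[-2.58,-0.03,1,0],[-2.58,-0.03,2.2,0],[-2.58,-0.03,3.2,0],[-2.58,-0.03,3.8,0],[-2.58,-0.03,3.96,0],[-2.58,-0.03,3.96,0]]]'
python3 -m crank '[[[0,0,0,0],[0,0,0,0],[0,0,0,0],[0,0,0,0],[0,0,0,0]]]' 1 15
python3 -c "
from h import *
go(mod(.177),.0112,-85.8)"
```

```text
t: 27.5
eef_pos: [0.5816, 0.0185, 0.0126]
ee_rot: [-3.141, -0.0, -1.497]
force: [-0.8, 0.1, -0.5]
width: 0.0347
gripper_force: 0.0
t: 28.12
eef_pos: [0.5804, 0.0184, 0.0125]
ee_rot: [3.141, -0.0, -1.497]
force: [-5.3, 1.0, 6.7]
width: 0.0115
gripper_force: 15.0
rows: shift [ 0.02 -0.    0.05] turn 0.0 | at [0.5804 0.0184 0.0125] [179.94  -0.   -85.8 ] q6 -0.295
```

```bash
python3 -m crank '[[[0,0,-0.2,0],[0,0,-0.7,0],[0,0,-1.5,0],[0,0,-2.5,0],[0,0,-3.5,0],[0,0,-4.1,0],[0,0,-4.3,0],[0,0,-4.3,0]]]'
python3 - <<'E'
from h import *
s=arm.get_state(); R=Ro.from_euler("xyz",s["ee_rot"]).as_matrix()
p,d=arm.grab_frame("side"); X=cloud("side",d); T=(X-s["eef_pos"])@R
m=(d>0)&(abs(T[...,1])<.02)&(abs(T[...,0])<.17)&(abs(T[...,0])>.025)&(T[...,2]>-.07)&(T[...,2]<-.03)
Q=T[m]; print(m.sum(),"x span",np.percentile(Q[:,0],[1,99]).round(4)); print("dz/dx",np.polyfit(Q[:,0],Q[:,2],1),"dy/dx",np.polyfit(Q[:,0],Q[:,1],1))
for n in("side","scene","wrist"):
    if n=="side": pass
    else: p,d=arm.grab_frame(n); X=cloud(n,d,s)
    r=arm.trace("cradle",n)
    for r in r[:1]:
        P=X[r["mask"]&(d>0)]; P=P[(P[:,2]>.008)&(P[:,2]<.02)]
        if len(P)>9: print(n,r["score"],len(P),rect(P))
        P=X[r["mask"]&(d>0)]; P=P[(P[:,2]>.04)&(P[:,2]<.07)]
        if len(P)>9: print("V",len(P),rect(P))
go([.4529,-.1165],.115,-89.65)
E
```

```text
t: 29.12
eef_pos: [0.581, 0.0185, 0.1195]
ee_rot: [3.141, 0.0, -1.498]
force: [-0.8, -1.2, -1.4]
width: 0.0114
gripper_force: 15.0
228 x span [0.0276 0.1431]
dz/dx [ 0.01251954 -0.05012763] dy/dx [-0.00439412  0.0025088 ]
side 0.86 299 ((452.3435974121094, -117.19913482666016), (49.75275802612305, 242.3351287841797), 0.38472118973731995)
V 245 ((454.2006530761719, -118.24408721923828), (160.15855407714844, 42.7038688659668), 89.09370422363281)
scene 0.8 573 ((454.8027038574219, -138.74969482421875), (61.33189392089844, 291.3304748535156), 3.4287567138671875)
V 274 ((453.3289794921875, -117.40068817138672), (41.79281997680664, 164.7019805908203), 0.4853918254375458)
wrist 0.62 3344 ((453.697265625, -68.01756286621094), (51.630165100097656, 141.7685089111328), 0.03714155778288841)
V 1312 ((453.6139221191406, -42.45978927612305), (43.214263916015625, 10.07093334197998), 0.3386498987674713)
rows: shift [5.01 5.5  0.17] turn 0.77 | at [0.5809 0.0184 0.1191] [ 1.7994e+02 -2.0000e-02 -8.5800e+01] q6 -0.295
```

```bash
python3 -m crank '[[[0.2,0.2,0,0.1],[0.6,0.6,0,0.2],[1.2,1.3,0,0.3],[1.9,2.1,0,0.4],[2.6,2.9,0,0.5],[3.3,3.6,0,0.6],[3.9,4.3,0,0.7],[4.5,4.9,0,0.77],[4.9,5.3,0,0.77],[5.03,5.48,0,0.77],[5.03,5.48,0,0.77],[5.03,5.48,0,0.77]]]'
python3 - <<'E'
from h import *
s=arm.get_state(); 
p,d=arm.grab_frame("wrist"); X=cloud("wrist",d,s); cv2.imwrite("pics/w5.png",p[:,:,::-1])
D=X-[.4534,-.117,0]
for a in(-1,1):
    m=(d>0)&(abs(D[...,0])<.03)&(abs(D[...,1]-a*.075)<.015)&(X[...,2]>.035)&(X[...,2]<.07)
    if m.sum()>10: print("V",a,m.sum(),rect(X[m]))
m=(d>0)&(abs(D[...,0])<.02)&(X[...,2]>.14)&(X[...,2]<.19)&(D[...,1]<-.03)
if m.sum(): Q=X[m]; print("el",np.polyfit(Q[:,1],Q[:,0],1),Q.mean(0),Q[:,1].min())
go([.4534,-.117],.0067,-89.7)
E
```

```text
t: 30.92
eef_pos: [0.4542, -0.1167, 0.1197]
ee_rot: [-3.141, -0.0, -1.564]
force: [-0.0, 0.3, -0.8]
width: 0.0112
gripper_force: 15.0
V -1 791 ((453.8078308105469, -192.5343017578125), (43.11852264404297, 9.962182998657227), 0.40297508239746094)
el [-0.00889117  0.45334595] [ 0.45504289 -0.19085709  0.17122558] -0.2285957137039496
rows: shift [0.01 0.03 4.52] turn 0.02 | at [ 0.4542 -0.1167  0.1196] [180.    -0.   -89.61] q6 -0.163
```

View pics/w5.png

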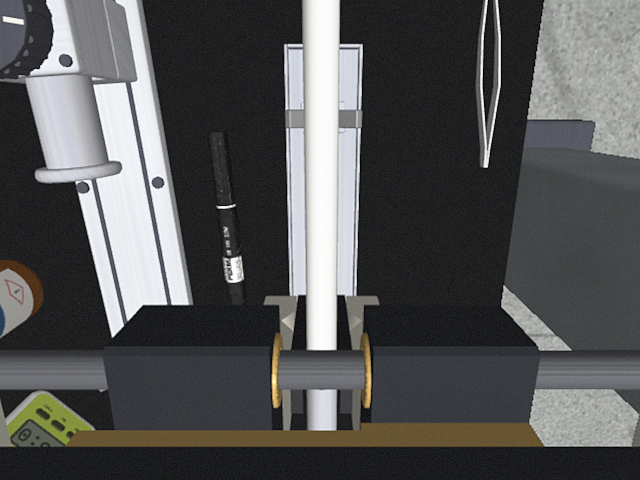

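The element (320,150) lies centred over the cradle tray and its V (323,118), parallel to it; nothing in the way below.

```bash
python3 -m crank '[[[0,0.04,0.6,0],[0,0.04,1.5,0],[0,0.04,2.4,0],[0,0.04,3.2,0],[0,0.04,3.8,0],[0,0.04,4.1,0],[0,0.04,4.3,0],[0,0.04,4.38,0],[0,0.04,4.4,0],[0,0.04,4.4,0]]]'
python3 -m crank '[[[0,0,0.04,0],[0,0,0.08,0],[0,0,0.08,0]]]'
```

```text
t: 32.22
eef_pos: [0.453, -0.117, 0.0101]
ee_rot: [-3.141, 0.0, -1.565]
force: [-0.7, 0.4, -1.0]
width: 0.0114
gripper_force: 15.0
t: 32.6
eef_pos: [0.4533, -0.117, 0.0081]
ee_rot: [-3.141, -0.0, -1.564]
force: [0.2, 0.9, 3.5]
width: 0.0114
gripper_force: 15.0
```

Contact is felt (3.5 N): seated. Release slowly apart and rise.

```bash
python3 -m crank '[[[0,0,0,0],[0,0,0,0],[0,0,0,0],[0,0,0,0],[0,0,-0.6,0],[0,0,-1.6,0],[0,0,-3,0],[0,0,-4.5,0],[0,0,-6,0],[0,0,-7,0],[0,0,-7,0]]]' 0.6
python3 - <<'E'
from h import *
s=arm.get_state()
for n in("side","scene"):
    p,d=arm.grab_frame(n); X=cloud(n,d,s)
    D=X-[.4536,-.1172,0]
    m=(d>0)&(abs(D[...,0])<.012)&(abs(D[...,1])<.18)&(X[...,2]>.052)&(X[...,2]<.066); Q=D[m]
    print(n,m.sum(),"fit x(y)",np.polyfit(Q[:,1],Q[:,0],1).round(4),"y",np.percentile(Q[:,1],[1,99]).round(3),"ztop",np.percentile(Q[:,2],95).round(4),"dz/dy",np.polyfit(Q[:,1],Q[:,2],1)[0].round(4))
    for t in("bottle_te","bottle_pbs","film_box","lab_timer","marker_black"):
        r=arm.trace(t,n)
        if r: print(t,np.median(X[r[0]["mask"]&(d>0)],0).round(3))
    if n=="side": cv2.imwrite("pics/end.png",p[:,:,::-1])
E
```

```text
t: 33.98
eef_pos: [0.454, -0.1169, 0.1847]
ee_rot: [-3.137, 0.0, -1.564]
force: [0.4, 0.2, -1.0]
width: 0.0349
gripper_force: 0.0
side 662 fit x(y) [-0.0054 -0.0009] y [-0.143  0.131] ztop 0.0604 dz/dy 0.0008
bottle_te [ 0.688 -0.079  0.057]
bottle_pbs [ 0.491 -0.324  0.074]
film_box [ 0.52  -0.438  0.044]
lab_timer [0.672 0.047 0.036]
scene 663 fit x(y) [-0.0045 -0.0014] y [-0.136  0.137] ztop 0.0618 dz/dy -0.001
bottle_te [ 0.685 -0.047  0.056]
bottle_pbs [ 0.49  -0.286  0.068]
film_box [ 0.508 -0.437  0.046]
lab_timer [0.658 0.077 0.049]
marker_black [ 0.519 -0.103  0.012]
```

View pics/end.png

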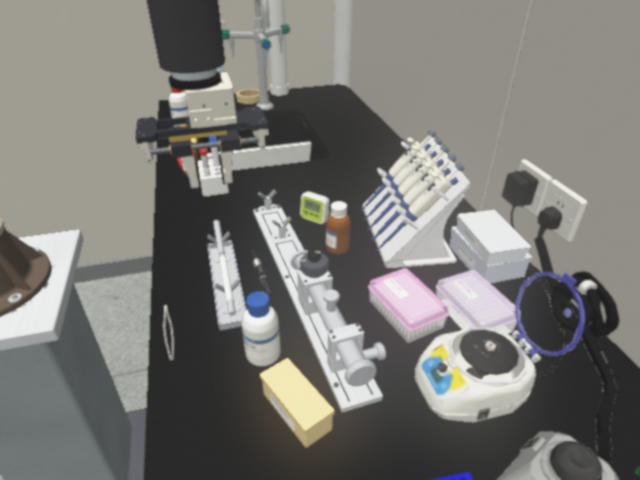

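The element lies in both Vs of the cradle (218,225 to 230,310), level and centred; all bystanders stand where they were and the gripper is clear.

```bash
python3 -c "
from station import arm
print(arm.job_done())"
```

```text
the job is handed in; nothing more can be done
None
```

I turned the lock ring to its stop, drew the element out in three pulls and laid it level and about centred in both cradle Vs, then handed the job in at about 34 s; no verdict came back. My first grip closed lightly on the vent knob because the finger tips sit about 35 mm short of the reported TCP. The knob's pointer measured within 0.3 mm of its earlier reading after the ring was turned, and no bystander appeared to have moved.

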